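# Return the empty tip rack through the bin's flap

### The arm

A 6-joint arm with a two-finger parallel gripper is mounted at the origin on the work surface. World frame = base frame: x ahead of the robot, y to its left, z up, the work surface at z = 0. Lengths are in m, angles in rad, forces in N, time in s.
With the tool pointing down it reaches from about 0.35 to 0.975 m from the base axis. Payload 4.9 kg.
Tool frame: the origin (TCP) lies midway between the tips of the shut fingers; the grasp point (between the pads) lies ctrl.grip_depth behind it (ctrl.grip_depth is the distance from the TCP to the grasp point, in m); y points along the fingers, z is the direction in which the jaws open and shut, and the axes are right-handed (so a half turn about y gives the same grasp; the last joint's range is limited). The gripper opens to 85 mm and grips with 20 to 120 N. Pads are 22 mm wide; open, the fingers measure 114 mm over their backs; the gripper's body (76 mm by 85 mm) begins 54 mm behind the grasp point. The pads swing forward as they close: fully open they stand 13 mm farther back than shut.
Start: joints at [1.106, 0.053, 1.613, -0, 1.476, -0.119], TCP at [0.212, 0.588, 0.231] pointing down, gripper open.
Joint ranges: [-3.01, 3.01], [-1.01, 2.22], [0.06, 2.58], [-1.02, 4.17], [0.09, 2.62], [-3.14, 3.14]. Speed limits (rad/s): [2.57, 2.57, 3.14, 3.14, 3.14, 3.14].

### API

Orientations are given as a rotation vector (axis times angle).
In Python, from station import ctrl gives the robot as it stands.
- The arm moves only by the tool jog_arm, never from a script. Its argument "moves" is a list of rows, each a list of 6 numbers: the shift along the tool's x, y, z in mm, then the turn, a rotation vector about the tool's x, y, z in rad. In form: [[x, y, z, wx, wy, wz], ...]. A call has 1 to 12 rows; each row shifts and turns the commanded pose from where the row before left it, along the tool's axes as they then stand; what a row does not reach is not made up. A row lasts 1/10 s, in which the tool goes at most 50 mm and 8.59 degrees, less where a joint would pass 70% of its speed; a pose out of reach is approached as far as the arm can. A call is refused whole if a number of a shift passes 50 or a number of a turn 0.15, either way. A call with a gripper value outside its range is refused whole. "grip" is the finger opening in mm, from 0 to 85.4, set as the call begins (left out, the last holds). The fingers move at their own pace and stop on an object; "grip_force" is the grip in N (left out, the last holds). Time passes only in rows, so rows that do not move let the fingers close. It gives the time, the measured TCP pose, the force and the opening at its end, in the units of the state.
- ctrl.get_obs(): the state, without advancing time (a new reading comes with each control period).
- ctrl.get_image(name): name is "scene" or "side" or "wrist"; returns the picture (420x560x3 uint8, red, green, blue); there is no depth.
- ctrl.camera_params(name): a dict with "fx", "fy", "cx", "cy" (pixels), "pose" (4x4, takes a point from camera to world coordinates); the wrist camera has in their place "T_tool_cam" (4x4, takes a point from camera to tool coordinates, whose origin is the TCP and whose axes are the tool frame's). Camera axes: x right, y up, looking along -z (the intrinsics and any distortion apply to the point x, -y, -z); pixel columns grow to the right and rows downward; lengths in m; the calibration is good to about 2 mm. A picture is of the moment at which its call begins: read the wrist's pose just before it. camera_params takes no time and is no camera call.
- ctrl.finish_job(): hands the job in, once; it reports no verdict.
The state is a dict: "t": time; "q": joint angles; "dq": joint speeds; "effort": joint torques, N m; "tool_pos": TCP position; "tool_rot": TCP orientation; "contact_force": force on the tool from outside, world axes, zero at the start; "wrist_torque": the same for the moment, N m; "opening": finger opening in m.
Only numpy, scipy, OpenCV 4.12 (cv2) and the standard library are available. Lean on these libraries where they do the work, as an engineer would, in place of code of your own. Each camera call takes 0.05 s, during which the arm holds its last target. There are 200 camera calls.

### The job

Push the empty blue pipette-tip rack along the loading tray of the return bin, in through the hanging grey flap, until it drops into the bin, then draw the fingers back out so that the flap swings shut by itself. Slide the rack with the fingertips only, without lifting it off the tray or tipping it over there, and leave the full rack, the two tubes, the timer and the bottle where they are.

Things in the scene. Friction and masses are not known exactly. Their poses are not given: they have to be found in the camera images.
- return_bin: Return bin for used tip racks, fixed on the bench, blue and white with a clear roof, 400 mm long, 198 mm high. x = feeding direction (along the tray, in through the flap), y to the left of it, z up; origin on the bench under the middle of the shut flap. x values below are in this frame; the four points of the bin share its axes
- tray_end (a point): Middle of the open end (no wall) of the flat white loading tray, on its top surface, at x = -210 mm, 100 mm above the bench. The tray runs level to the flap at x = 0. Blue side rails 30 mm high, 250 mm apart; from x = -108 to -18 mm two blue cheeks of the same height funnel down to a throat 192 mm wide
- throat (a point): Middle of the opening, on the tray's top surface under the shut flap (x = 0, 100 mm above the bench). The opening is 192 mm wide
- lintel (a point): Middle of the underside of the fixed blue lintel over the opening, 88 mm above the tray. The lintel is 12 mm thick along x (-6 to +6 mm) and 10 mm high; the clear roof goes on behind it at the same height. Fingers tilted 30 to 45 degrees, tips leading, pass well under it; upright ones do not get far enough in
- lip (a point): Middle of the rounded lip where the tray ends inside, at x = +53 mm, level with the tray. Past it is the open bin, down to a floor 8 mm above the bench, back wall at x = +183 mm. The rack tips over the lip and drops by itself once its middle is past it, that is once its rear face is about 15 mm inside the flap
- flap (a joint): Angle of the light grey polycarbonate flap with a yellow stripe, hung from a hinge along its upper edge, 83 mm above the tray at x = 0. 0 = shut (hanging straight down); opens inwards only (lower edge into the bin), to 1.45 rad. No spring: 30 g, opens at under 1 N, falls shut by itself in about half a second once nothing holds it
- flap_edge (a point): Middle of the flap's lower edge, 78 mm below the hinge; shut, it hangs 5 mm above the tray. The flap is 186 mm wide and 3 mm thick
- empty_rack: The empty pipette-tip rack: blue box with 96 empty dark holes in its top, 83 mm along its x, 122 mm along its y, 50 mm high, about 110 g. Origin at the centre of its underside, z up. It starts on the loading tray in front of the flap, its x roughly along the feeding direction, off the middle and a little turned
- rack_mid (a point): Centre of the empty rack, 25 mm above its underside. The rack is light and slides easily on the smooth tray (friction about 0.2): pushed by one fingertip at the middle of its rear face it tends to swing round, two spread fingertips turn it square and keep it so
- full_rack: Another tip rack, white, still full of yellow tips, 83 x 122 mm, 60 mm high with the tips, standing on the bench just off the tray's open end. Origin at the centre of its underside. Leave it
- orange_tube: Standing 50 ml tube with an orange cap, 34 mm across, 110 mm high, on the bench near the bin. Origin at the centre of its underside. Leave it
- purple_tube: Standing 50 ml tube with a purple cap, 34 mm across, 110 mm high. Origin at the centre of its underside. Leave it
- timer: White bench timer lying flat, 62 x 82 x 18 mm. Origin at the centre of its underside. Leave it
- media_bottle: Glass bottle with an orange cap, 72 mm across, 165 mm high. Origin at the centre of its underside. Leave it
Mind the look-alikes: they are no part of the job. Leave any green or red look-alike of the empty_rack alone.

How it is judged:
On the way, in this order (a step that is already met when the one before it is completed fails the run):
1. the rack is in the opening and holds the flap open (value of joint flap above 0.4 rad and x of rack_mid in the frame of return_bin above -0.035 m and height (world z) of rack_mid above 0.11 m), for 0.1 s.
2. the rack has dropped into the bin (x of rack_mid in the frame of return_bin above 0.06 m and height (world z) of rack_mid below 0.085 m), for 0.2 s.
At the end, for the whole second after the job is handed in: The empty rack lies at rest inside the bin, past the lip, its centre less than 85 mm above the bench (the tray is at 100 mm); the flap hangs shut (under 0.06 rad) and the fingers are off the bin (all of step 2 and x of rack_mid in the frame of return_bin below 0.18 m and y of rack_mid in the frame of return_bin between -0.096 and 0.096 m and linear speed of empty_rack below 0.05 m/s and value of joint flap below 0.06 rad and contact force between the fingers and return_bin below 0.2 N); the robot touches nothing.
It fails at once if the rack is lifted more than 20 mm off the tray (height (world z) of rack_mid above 0.145 m).
It fails at once if the rack is tipped over on the tray or falls off it (x of rack_mid in the frame of return_bin below 0.02 m and (angle between empty_rack's own z axis and vertical above 0.35 rad or height (world z) of rack_mid below 0.1 m)).
It fails at once if the full rack is moved more than 20 mm (distance of full_rack from where it was at the start of the episode above 0.02 m).
It fails at once if a tube is moved more than 20 mm (distance of any of orange_tube, purple_tube from where it was at the start of the episode above 0.02 m).
It fails at once if the timer or the bottle is moved more than 20 mm (distance of any of timer, media_bottle from where it was at the start of the episode above 0.02 m).
It also fails if it takes over 40 s, if anything falls off the work surface, if the arm or the gripper's body presses on something with over 40 N, if the wrist force passes 120 N, or if a joint passes its speed limit or range.

## Working session

There is one attempt and no reset: what is moved stays moved. The work goes in short steps, Python scripts to look and compute and a tool call to move; the robot and the scene stay as the last step left them, time stands still between calls to the robot, and variables do not carry over. Pictures are saved under pics/ and viewed, about 8 in all and at most 12, crops included, and the job is handed in when it is done.

Besides the shell and the picture viewer there is one more tool, called by a JSON object that holds its "api" and its "payload". jog_arm: Moves the arm, as the interface text tells. Its arguments: {"type":"object","properties":{"moves":{"type":"array","items":{"type":"array","items":{"type":"number"}}},"grip":{"type":"number"},"grip_force":{"type":"number"}},"required":["moves"]}

```bash
ls; mkdir -p pics; python3 - <<'E'
from station import ctrl
import cv2,numpy as np
np.set_printoptions(precision=4,suppress=True)
o=ctrl.get_obs();print(o['t'],o['tool_pos'],o['tool_rot'],ctrl.grip_depth,o['opening'])
for n in("scene","side","wrist"):
    cv2.imwrite(f"pics/{n}0.png",ctrl.get_image(n)[:,:,::-1])
    p=ctrl.camera_params(n);print(n,p)
E
```

```text
pics
0.0 [0.2116 0.5875 0.2301] [-1.5556  0.2719 -0.271 ] 0.0187 0.08530869227158129
scene {'fx': 470.98483978609016, 'fy': 470.98483978609016, 'cx': 284.07242584965803, 'cy': 211.43946315133755, 'pose': array([[-0.8575, -0.3358,  0.3897,  0.8835],
       [ 0.5144, -0.548 ,  0.6596,  0.8248],
       [-0.0079,  0.7661,  0.6426,  0.9006],
       [ 0.    ,  0.    ,  0.    ,  1.    ]])}
side {'fx': 514.2746633150274, 'fy': 514.2746633150274, 'cx': 268.3462269215281, 'cy': 208.33156892536581, 'pose': array([[ 0.6945,  0.3866, -0.6068, -0.4303],
       [-0.7195,  0.372 , -0.5865, -0.8073],
       [-0.001 ,  0.8439,  0.5365,  0.8992],
       [ 0.    ,  0.    ,  0.    ,  1.    ]])}
wrist {'fx': 319.9912996414143, 'fy': 319.9912996414143, 'cx': 278.9071469675716, 'cy': 207.08132169981008, 'T_tool_cam': array([[ 0.0005, -0.9449, -0.3273, -0.0849],
       [ 0.0005,  0.3273, -0.9449, -0.1441],
       [ 1.    ,  0.0003,  0.0007, -0.0009],
       [ 0.    ,  0.    ,  0.    ,  1.    ]])}
```

View pics/scene0.png

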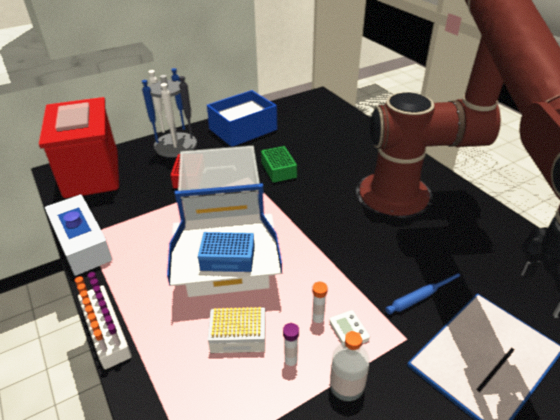

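View pics/side0.png

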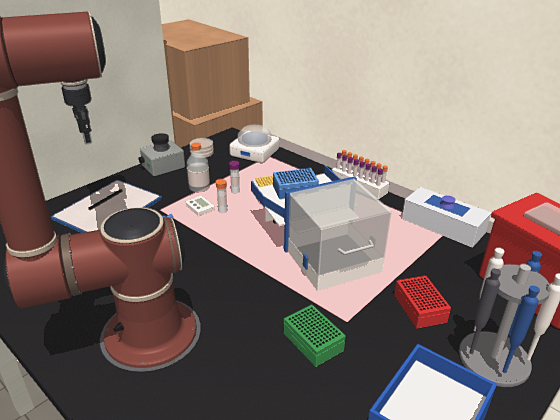

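The scene view shows the tray from (170,275) to (280,270) with the blue rack at about (227,250), the flap stripe at (222,209), the full rack at (237,328) and the tubes at (319,300) and (290,345). I'll crop for finer points.

```bash
python3 - <<'E'
import cv2
a=cv2.imread("pics/scene0.png")[170:360,150:350]
cv2.imwrite("pics/c0.png",cv2.resize(a,None,fx=4,fy=4,interpolation=cv2.INTER_CUBIC)[:,:800][:600])
E
```

```text
(no output)
```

View pics/c0.png

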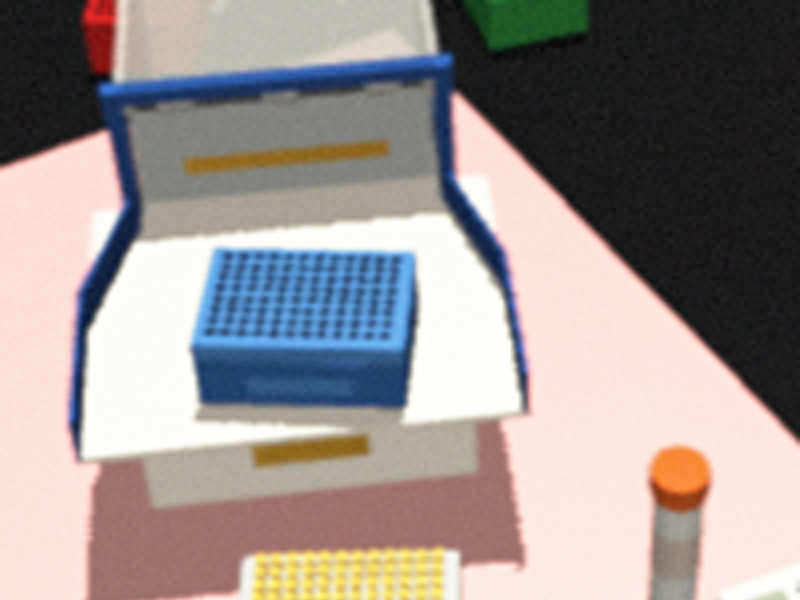

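```bash
cat > h.py <<'E'
import numpy as np, cv2
from station import ctrl
from scipy.spatial.transform import Rotation as R
np.set_printoptions(precision=4,suppress=True)
def ray(n,u,v,z,T=None):
    p=ctrl.camera_params(n); T=p['pose'] if T is None else T
    d=T[:3,:3]@np.array([(u-p['cx'])/p['fx'],-(v-p['cy'])/p['fy'],-1]); c=T[:3,3]
    return c+d*(z-c[2])/d[2]
E
python3 - <<'E'
from h import *
P=lambda x,y,z: ray("scene",150+x/4-.4,170+y/4-.4,z)
L,Rr=P(80,460,.1),P(525,412,.1); print("tray end",L,Rr,np.linalg.norm(L-Rr))
l1,l2=P(101,88,.198),P(452,58,.198);print("lintel top",l1,l2,np.linalg.norm(l1-l2))
f1,f2=P(138,240,.102),P(447,213,.102);print("flap bot",f1,f2)
c=[P(*q,.15) for q in((192,347),(408,347),(414,252),(215,249))];print("rack top",np.array(c),[np.linalg.norm(c[i]-c[(i+1)%4]) for i in range(4)])
b=[P(200,403,.1),P(405,407,.1)];print("rack bot",np.array(b))
a=(Rr-L)[:2];a2=(l2-l1)[:2];mid=(l1+l2)/2-(L+Rr)/2
for v in(a,a2):
    y=-v/np.linalg.norm(v);x=np.array([y[1],-y[0]]);print("feed dir",x,np.degrees(np.arctan2(x[1],x[0])))
print("axis via mids",np.degrees(np.arctan2(mid[1],mid[0])),np.linalg.norm(mid[:2]))
print("full rack",P(350,600,.055),"orange",P(680,475,.11))
E
```

```text
tray end [0.7474 0.0876 0.1   ] [0.5164 0.1861 0.1   ] 0.2511207044735554
lintel top [ 0.6468 -0.1012  0.198 ] [ 0.4485 -0.0154  0.198 ] 0.21606331724375058
flap bot [ 0.6515 -0.0657  0.102 ] [0.4723 0.0137 0.102 ]
rack top [[0.673  0.0873 0.15  ]
 [0.5701 0.1501 0.15  ]
 [0.5304 0.0827 0.15  ]
 [0.6295 0.019  0.15  ]] [np.float64(0.12059250999597076), np.float64(0.07817843684704671), np.float64(0.11783556378766781), np.float64(0.08089916054161125)]
rack bot [[0.6728 0.0825 0.1   ]
 [0.5733 0.1469 0.1   ]]
feed dir [-0.3922 -0.9199] -113.09287940157597
feed dir [-0.397  -0.9178] -113.3904245695365
axis via mids -113.35221854221089 0.21259111639006117
full rack [0.6487 0.2198 0.055 ] orange [0.4723 0.2781 0.11  ]
```

```bash
cat >> h.py <<'E'
O=np.array([.550,-.055,0]); th=np.radians(-113.3)
X=np.array([np.cos(th),np.sin(th),0]);Y=np.array([-X[1],X[0],0])
def W(x,y,z): return O+X*x+Y*y+np.array([0,0,z])
def B(p): d=np.asarray(p)-O; return np.array([d@X,d@Y,p[2]])
def tgt(tilt,s):
    t=np.radians(tilt); y=np.sin(t)*X-np.cos(t)*np.array([0,0,1]); z=s*Y
    return np.column_stack([np.cross(y,z),y,z])
def state():
    o=ctrl.get_obs(); return o,np.array(o['tool_pos']),R.from_rotvec(o['tool_rot']).as_matrix()
def plan(p,tilt,s):
    o,p0,R0=state(); Rt=tgt(tilt,s)
    rv=R.from_matrix(R0.T@Rt).as_rotvec()
    print("s",s,"d tool mm",R0.T@(p-p0)*1000,"d in target frame",Rt.T@(p-p0)*1000,"rv",rv,"deg",np.degrees(np.linalg.norm(rv)))
E
python3 - <<'E'
from h import *
o,p,R0=state();print(R0)
for s in(1,-1):
    plan(W(-.27,-.005,.26),45,s)
    print(tgt(45,s))
E
```

```text
[[ 0.9408 -0.0007  0.3389]
 [-0.3389 -0.0014  0.9408]
 [-0.0002 -1.     -0.0016]]
s 1 d tool mm [ 547.5826  -29.4159 -220.1081] d in target frame [152.7277 110.7803 559.9657] rv [-0.6362  1.5394 -0.5987] deg 101.41430559418231
[[-0.2797 -0.2797  0.9184]
 [-0.6494 -0.6494 -0.3955]
 [ 0.7071 -0.7071  0.    ]]
s -1 d tool mm [ 547.5826  -29.4159 -220.1081] d in target frame [-152.7277  110.7803 -559.9657] rv [-0.5893 -1.4256  0.6262] deg 95.38696294219064
[[ 0.2797 -0.2797 -0.9184]
 [ 0.6494 -0.6494  0.3955]
 [-0.7071 -0.7071 -0.    ]]
```

{"api": "jog_arm", "payload": {"moves": [[45,-3,-18,0,0,0],[45,-3,-18,0,0,0],[45,-3,-18,0,0,0],[45,-3,-18,0,0,0],[45,-3,-18,0,0,0],[45,-3,-18,0,0,0],[45,-3,-18,0,0,0],[45,-3,-18,0,0,0],[45,-3,-18,0,0,0],[45,-3,-18,0,0,0],[45,-3,-18,0,0,0],[45,-3,-18,0,0,0]]}}

```text
t: 1.35
tool_pos: [0.6477, 0.2001, 0.267]
tool_rot: [-1.554, 0.272, -0.271]
contact_force: [0.9, 0.2, -0.1]
opening: 0.0856
```

{"api": "jog_arm", "payload": {"moves": [[0,0,0,-0.053,0.128,-0.05],[0,0,0,-0.053,0.128,-0.05],[0,0,0,-0.053,0.128,-0.05],[0,0,0,-0.053,0.128,-0.05],[0,0,0,-0.053,0.128,-0.05],[0,0,0,-0.053,0.128,-0.05]]}}

```text
t: 1.95
tool_pos: [0.6463, 0.2019, 0.2671]
tool_rot: [-1.747, 0.708, -1.117]
contact_force: [0.1, -0.2, -0.8]
opening: 0.0853
```

```bash
python3 - <<'E'
from h import *
o,p,R0=state();print(o['t'],B(p),o['q'])
plan(W(-.27,-.005,.26),45,1)
E
```

```text
1.95 [-0.2741 -0.0131  0.2671] [ 0.3553  0.2629  1.3619 -0.4052  1.6592 -0.0915]
s 1 d tool mm [5.5045 9.4409 3.8152] d in target frame [-2.1647  7.9387  8.1411] rv [-0.3181  0.7657 -0.298 ] deg 50.47865978716715
```

{"api": "jog_arm", "payload": {"moves": [[0,0,0,-0.053,0.128,-0.05],[0,0,0,-0.053,0.128,-0.05],[0,0,0,-0.053,0.128,-0.05],[0,0,0,-0.053,0.128,-0.05],[0,0,0,-0.053,0.128,-0.05],[0,0,0,-0.053,0.128,-0.05]]}}

```text
t: 2.55
tool_pos: [0.6464, 0.2022, 0.2666]
tool_rot: [-1.698, 1.15, -2.017]
contact_force: [0.6, 0.0, 0.0]
opening: 0.0855
```

```bash
python3 - <<'E'
from h import *
o,p,R0=state();print(o['t'],B(p),o['q'])
print("tilt",np.degrees(np.arccos(-R0[2,1])),"z",R0[:,2]@X)
plan(W(-.24,-.005,.11),45,1)
cv2.imwrite("pics/w1.png",ctrl.get_image("wrist")[:,:,::-1])
E
```

```text
2.55 [-0.2743 -0.0132  0.2666] [ 0.3968  0.5312  1.1158 -0.5854  2.043   0.6821]
tilt 45.12933239306222 z 0.0011316600787828204
s 1 d tool mm [-86.7825 134.8305   8.062 ] d in target frame [-86.464  135.0251   8.2244] rv [-0.0001 -0.0017  0.0023] deg 0.16233390146193652
```

View pics/w1.png

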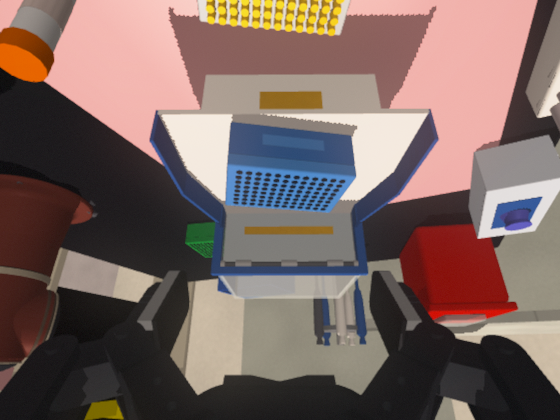

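The wrist view (upside down) has tray-end corners at about (154,112) and (438,111), and the rack's rear bottom edge from (230,124) to (356,128). I'll check these against the scene measurement.

```bash
python3 - <<'E'
from h import *
o,p,R0=state();T=np.eye(4);T[:3,:3]=R0;T[:3,3]=p
p_=ctrl.camera_params("wrist");T=T@p_['T_tool_cam']
import h
def ray2(u,v,z):
    d=T[:3,:3]@np.array([(u-p_['cx'])/p_['fx'],-(v-p_['cy'])/p_['fy'],-1]);c=T[:3,3];return c+d*(z-c[2])/d[2]
for n,u,v,z in(("trayR",158,114,.1),("trayL",434,113,.1),("rackbR",231,124,.1),("rackbL",356,128,.1),("rtR",227,163,.15),("rtL",353,169,.15),("rtfR",227,203,.15),("rtfL",333,211,.15),("linR",216,250,.188),("linL",366,250,.188),("stripe",289,230,.14),("full rack front",270,33,.05)): print(n,B(ray2(u,v,z)))
print("cam",B(T[:3,3]))
E
```

```text
trayR [-0.2042 -0.1253  0.1   ]
trayL [-0.2037  0.1302  0.1   ]
rackbR [-0.1898 -0.0596  0.1   ]
rackbL [-0.183   0.0625  0.1   ]
rtR [-0.1978 -0.0589  0.15  ]
rtL [-0.1871  0.0536  0.15  ]
rtfR [-0.1189 -0.0708  0.15  ]
rtfL [-0.0969  0.0488  0.15  ]
linR [-0.0703 -0.0886  0.188 ]
linL [-0.0684  0.0894  0.188 ]
stripe [-0.0122 -0.      0.14  ]
full rack front [-0.2488 -0.0207  0.05  ]
cam [-0.4337 -0.0125  0.3063]
```

```bash
python3 - <<'E'
from h import *
for n,u,v,z in(("orange",319,289,.11),("purple",290.5,331,.11),("bottle",353,341,.165),("fullrack",237,318,.06)): print(n,B(ray("scene",u,v,z)))
E
```

```text
orange [-0.2768 -0.2014  0.11  ]
purple [-0.3765 -0.1241  0.11  ]
bottle [-0.4532 -0.2284  0.165 ]
fullrack [-0.291  -0.0182  0.06  ]
```

{"api": "jog_arm", "payload": {"moves": [[-8,14,1,0,0,-0.035],[-20,34,3,0,0,-0.035]]}}

```text
t: 2.8
tool_pos: [0.646, 0.1868, 0.2171]
tool_rot: [-1.753, 1.1, -2.053]
contact_force: [0.2, 1.1, -0.2]
opening: 0.0856
```

```bash
python3 - <<'E'
from h import *
o,p,R0=state();print(B(p),o['q'],np.degrees(np.arccos(-R0[2,1])))
print(R0.T@(W(-.235,-.002,.111)-p)*1000, "X",R0.T@X,"Z",R0[2])
plan(W(-.235,-.002,.111),49,1)
E
```

```text
[-0.26   -0.0075  0.2171] [ 0.3917  0.5734  1.1625 -0.6228  2.0007  0.7051] 48.7200459298906
[-63.2204  88.8511   4.8024] X [ 0.6598  0.7515 -0.0067] Z [ 0.7515 -0.6597  0.0048]
s 1 d tool mm [-63.2204  88.8511   4.8024] d in target frame [-63.66    88.4974   5.4789] rv [-0.0082  0.0008 -0.0049] deg 0.5492121504871662
```

{"api": "jog_arm", "payload": {"moves": [[-21,29,2,0,0,0],[-21,29,2,-0.008,0,-0.005],[-15,21,1,0,0,0],[-6,9,0,0,0,0],[0,0,0,0,0,0]]}}

```text
t: 3.3
tool_pos: [0.6371, 0.1601, 0.1064]
tool_rot: [-1.777, 1.109, -2.051]
contact_force: [-0.7, -0.0, -0.0]
opening: 0.0857
```

```bash
python3 - <<'E'
from h import *
o,p,R0=state();print(B(p),o['q'],o['contact_force'],"X",R0.T@X,"Z",R0[2])
a=ctrl.get_image("side")[130:290,210:410,::-1];b=ctrl.get_image("scene")[150:350,130:330,::-1]
cv2.imwrite("pics/s2.png",np.hstack([cv2.resize(a,(400,320),interpolation=2),cv2.resize(b,(400,400),interpolation=2)[:320]]))
E
```

```text
[-0.232  -0.0051  0.1064] [ 0.3633  0.6466  1.258  -0.6001  1.8671  0.7796] [-0.6814 -0.0388 -0.0097] X [0.6501 0.7598 0.0019] Z [ 0.7598 -0.6501 -0.0096]
```

View pics/s2.png

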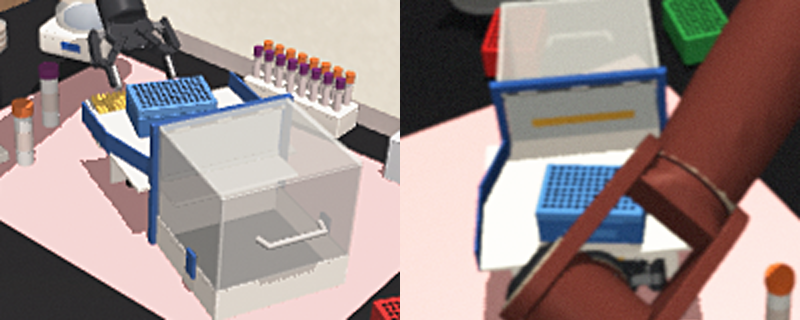

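Fingers are behind the rack and clear of everything. I'll raise them 5 mm and push.

{"api": "jog_arm", "payload": {"moves": [[4,-3,0,0,0,0],[9.8,11.4,0,0,0,0],[6.5,7.6,0,0,0,0],[6.5,7.6,0,0,0,0],[6.5,7.6,0,0,0,0],[6.5,7.6,0,0,0,0],[6.5,7.6,0,0,0,0],[6.5,7.6,0,0,0,0],[6.5,7.6,0,0,0,0],[0,0,0,0,0,0]]}}

```text
t: 4.4
tool_pos: [0.6041, 0.0814, 0.1133]
tool_rot: [-1.77, 1.111, -2.054]
contact_force: [-0.5, 0.6, 0.1]
opening: 0.0856
```

```bash
python3 - <<'E'
from h import *
o,p,R0=state();print(o['t'],B(p),o['q'],o['contact_force'],"X",R0.T@X,"Z",R0[2])
a=ctrl.get_image("side")[120:300,200:425,::-1];b=ctrl.get_image("wrist")[:,:,::-1]
cv2.imwrite("pics/s3.png",np.hstack([cv2.resize(a,(400,320),interpolation=2),cv2.resize(b,(400,320),interpolation=3)]))
E
```

```text
4.4 [-0.1466 -0.0043  0.1133] [ 0.2796  0.509   1.4412 -0.6378  1.7821  0.7454] [-0.5157  0.581   0.1323] X [0.652  0.7582 0.004 ] Z [ 0.7582 -0.652  -0.006 ]
```

View pics/s3.png

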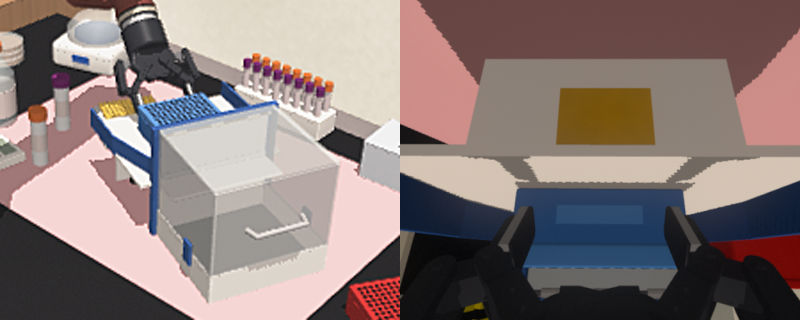

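{"api": "jog_arm", "payload": {"moves": [[7,10,0,0,0,0],[7,10,0,0,0,0],[7.8,9.1,0,0,0,0],[7.8,9.1,0,0,0,0],[7.8,9.1,0,0,0,0],[7.8,9.1,0,0,0,0],[7.8,9.1,0,0,0,0],[7.8,9.1,0,0,0,0],[7.8,9.1,0,0,0,0],[7.8,9.1,0,0,0,0],[0,0,0,0,0,0]]}}

```text
t: 5.6
tool_pos: [0.556, -0.029, 0.1107]
tool_rot: [-1.77, 1.111, -2.055]
contact_force: [1.2, 0.1, -0.6]
opening: 0.0854
```

```bash
python3 - <<'E'
from h import *
o,p,R0=state();print(o['t'],B(p),o['q'],o['contact_force'],"X",R0.T@X,"Z",R0[2])
a=ctrl.get_image("side")[120:300,200:425,::-1];b=ctrl.get_image("wrist")[:,:,::-1]
cv2.imwrite("pics/s4.png",np.hstack([cv2.resize(a,(400,320),interpolation=2),cv2.resize(b,(400,320),interpolation=3)]))
E
```

```text
5.6 [-0.0263 -0.0048  0.1107] [ 0.1393  0.3511  1.6579 -0.7031  1.6562  0.6806] [ 1.2207  0.0841 -0.6106] X [0.652  0.7582 0.0043] Z [ 0.7582 -0.652  -0.006 ]
```

View pics/s4.png

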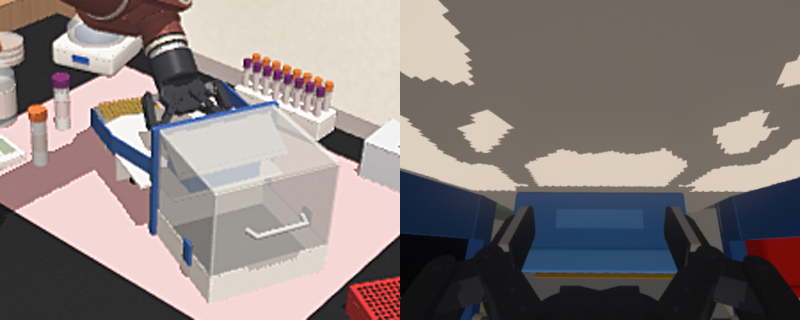

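The rack is square in the opening and holding the flap up. Pushing on in two small steps, watching the force near the lintel.

{"api": "jog_arm", "payload": {"moves": [[7.8,9.1,0,0,0,0],[7.8,9.1,0,0,0,0],[6.5,7.6,0,0,0,0]]}}

```text
t: 6.0
tool_pos: [0.5429, -0.0597, 0.1106]
tool_rot: [-1.77, 1.11, -2.054]
contact_force: [0.2, -0.3, 0.0]
opening: 0.0853
```

{"api": "jog_arm", "payload": {"moves": [[3.3,3.8,0,0,0,0],[0,0,0,0,0,0]]}}

```text
t: 6.2
tool_pos: [0.5408, -0.0642, 0.1107]
tool_rot: [-1.77, 1.111, -2.054]
contact_force: [0.1, 0.5, -0.7]
opening: 0.0856
```

```bash
python3 - <<'E'
from h import *
o,p,R0=state();print(o['t'],B(p),o['q'],o['contact_force'],"X",R0.T@X,"Z",R0[2])
a=ctrl.get_image("side")[120:300,200:425,::-1];b=ctrl.get_image("wrist")[:,:,::-1]
cv2.imwrite("pics/s5.png",np.hstack([cv2.resize(a,(400,320),interpolation=2),cv2.resize(b,(400,320),interpolation=3)]))
E
```

```text
6.2 [ 0.0121 -0.0048  0.1107] [ 0.0878  0.3047  1.7167 -0.727   1.6158  0.6535] [ 0.1402  0.5038 -0.6516] X [0.6524 0.7579 0.0039] Z [ 0.7579 -0.6524 -0.0057]
```

View pics/s5.png

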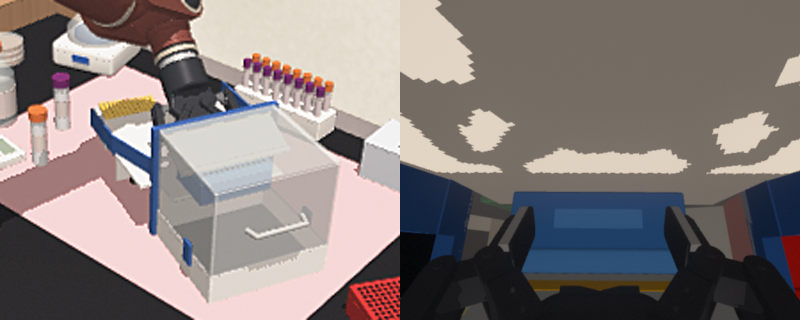

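{"api": "jog_arm", "payload": {"moves": [[3.3,3.8,0,0,0,0],[3.3,3.8,0,0,0,0],[0,0,0,0,0,0]]}}

```text
t: 6.6
tool_pos: [0.5371, -0.073, 0.1107]
tool_rot: [-1.77, 1.11, -2.054]
contact_force: [-0.3, 0.1, -0.0]
opening: 0.0854
```

{"api": "jog_arm", "payload": {"moves": [[2,2.3,0,0,0,0],[0,0,0,0,0,0],[0,0,0,0,0,0]]}}

```text
t: 6.9
tool_pos: [0.5361, -0.0755, 0.1108]
tool_rot: [-1.769, 1.11, -2.054]
contact_force: [-0.1, 0.3, -1.5]
opening: 0.0854
```

```bash
python3 - <<'E'
from h import *
o,p,R0=state();print(o['t'],B(p),o['contact_force'])
a=ctrl.get_image("side")[120:300,200:425,::-1];b=ctrl.get_image("wrist")[:,:,::-1]
cv2.imwrite("pics/s6.png",np.hstack([cv2.resize(a,(400,320),interpolation=2),cv2.resize(b,(400,320),interpolation=3)]))
E
```

```text
6.9 [ 0.0243 -0.0046  0.1108] [-0.0829  0.2597 -1.4536]
```

View pics/s6.png

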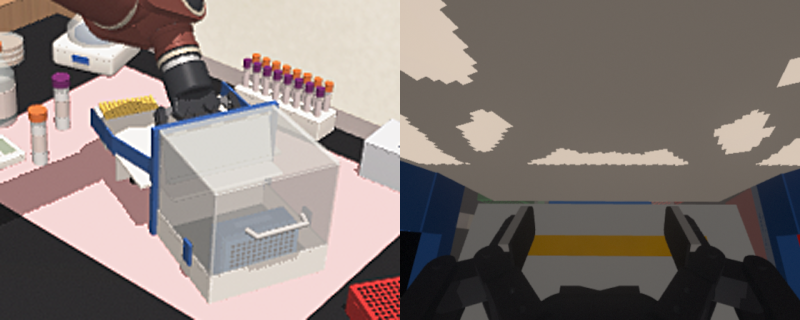

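The rack is on the bin floor and the flap rests on the fingers. Withdrawing straight back, then up.

{"api": "jog_arm", "payload": {"moves": [[-6.5,-7.6,0,0,0,0],[-13,-15.2,0,0,0,0],[-13,-15.2,0,0,0,0],[-13,-15.2,0,0,0,0],[-13,-15.2,0,0,0,0],[-13,-15.2,0,0,0,0],[-13,-15.2,0,0,0,0],[-13,-15.2,0,0,0,0],[-13,-15.2,0,0,0,0],[15,-13,0,0,0,0],[23,-20,0,0,0,0],[15,-13,0,0,0,0]]}}

```text
t: 8.2
tool_pos: [0.6051, 0.0814, 0.1847]
tool_rot: [-1.766, 1.108, -2.055]
contact_force: [0.2, 0.3, 0.7]
opening: 0.0852
```

{"api": "jog_arm", "payload": {"moves": [[0,0,0,0,0,0],[0,0,0,0,0,0],[0,0,0,0,0,0],[0,0,0,0,0,0],[0,0,0,0,0,0],[0,0,0,0,0,0],[0,0,0,0,0,0],[0,0,0,0,0,0],[0,0,0,0,0,0],[0,0,0,0,0,0]]}}

```text
t: 9.2
tool_pos: [0.6043, 0.0806, 0.1816]
tool_rot: [-1.769, 1.11, -2.054]
contact_force: [0.5, -0.1, -0.9]
opening: 0.0854
```

```bash
python3 - <<'E'
from h import *
o,p,R0=state();print(o['t'],B(p),o['contact_force'])
a=ctrl.get_image("side")[120:300,200:425,::-1];b=ctrl.get_image("wrist")[:,:,::-1]
cv2.imwrite("pics/s7.png",np.hstack([cv2.resize(a,(400,320),interpolation=2),cv2.resize(b,(400,320),interpolation=3)]))
E
```

```text
9.2 [-0.146  -0.0037  0.1816] [ 0.4623 -0.0774 -0.9375]
```

View pics/s7.png

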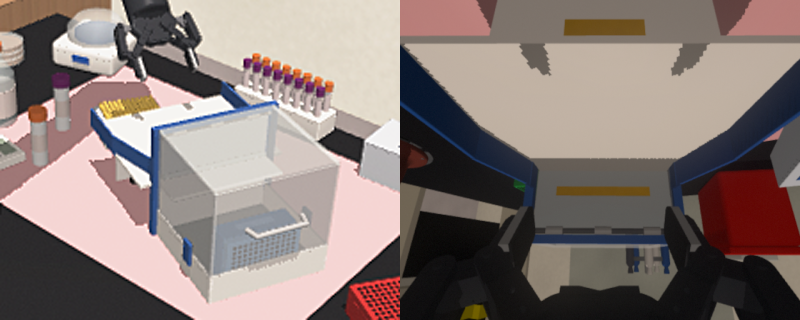

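The flap hangs shut, the rack lies in the bin, and the fingers are clear. Handing in.

```bash
python3 -c "
from station import ctrl
print(ctrl.finish_job())"
```

```text
the job is handed in; nothing more can be done
None
```

I pushed the empty blue rack along the tray and through the flap with the two open fingertips tilted about 49°. It dropped into the bin at about 7 s. I then drew the fingers back and handed the job in at about 9 s.

- **Last pictures:** The rack is on the bin floor past the lip, and the flap hangs shut. The fingers are clear, about 15 cm back from the flap and 8 cm above the tray. The full rack and both tubes look unmoved, but I compared them by eye only. The timer and bottle were mostly outside these crops, but nothing went near them.
- **Forces:** The wrist force readings between moves stayed under 2 N. The final reading was about 1 N with nothing touching, which is the same as the sensor noise seen in free air.
- **Disagreements:** My wrist-camera estimate of the lintel was about 6 cm off its stated place, probably a misread edge, so I did not use it. The wrist and scene views agreed on the tray and rack to within about 1 cm.

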